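Turn the spice rack's retaining rail end for end on its stud

TASK

After washing, the spice rack's retaining rail was hung on its stud the wrong way round, so it sticks out past the end of the rack with its nose on the worktop. Lift it off the stud, turn it end for end with the same edge up, and hang it back: keyhole over the stud's head, rail pulled fully down so that its narrow slot locks behind the head, and its other end resting in the open hook, so that it runs across in front of the jars. Do not just swing it over the top, which would put the keyhole upside down, and do not knock over the jars in the rack.

Things in the scene. Friction and masses are not known exactly. Their poses are not given: they have to be found in the camera images.
- spice_rack: fixed wooden spice rack, 100 mm deep (x), 286 long (y), 114 tall; floor board top at z 14, end cheeks 20 thick centred at y -133 and 133. Origin at the centre of its underside, z up; the open front looks along -x, to the robot. On the front edges (x -50) of the cheeks: the headed steel stud (-y cheek) and an open-topped steel hook (+y cheek)
- stud (a point): point on the stud's axis where the rail's middle plane hangs; rack frame (-59, -133, 88) mm, axes as the rack's. It points along the rack's -x: flange 34 mm across to x -55; shank 8 mm; round-edged head 18 mm across, to x -67. A 10 N spring draws the head in to clamp the plate under its sloped underside. The stud rides stiffly (3 N) in an upright slot: it may stand from 0 to 8 mm higher
- keeper (a point): middle of the floor of the hook that carries the rail's other end; rack frame (-59, 133, 72) mm, axes as the rack's. The hook's gap is 18 mm wide in x (-53 to -71), its front lip rises 11.5 mm above the floor; it is 14 mm wide in y, open upward and to both sides
- retaining_rail: loose flat steel rail, 320 mm long, 8 thick, 0.18 to 0.26 kg. Origin at the seat of the keyhole slot, where the shank's axis lies when it hangs; x along the rail to the nose, y through the thickness, z up. Keyhole plate x -21 to 21, z -37 to 16 mm; bar z -16 to 4 mm to the round nose at x 300. Fitted right: x to the rack's +y, level, origin at point stud. Both faces alike
- rail_hole (a point): centre of the keyhole's wide hole, 21 mm across; rail frame (0, 0, -18) mm; above it a slot 10.5 mm wide ends at z 4. At the start it hangs by the slot, x to the rack's -y, sloping down 0.25 rad. To free it: level it, raise it 18 mm (8 to 16 N; the stud may first come up in its slot), draw it 25 mm off along the rack's -x. To hang: find the head, press on to the flange, pull or press down
- rail_grip (a point): a good place to grip the bar across its 8 mm: on its middle line, 60 mm from the seat; rail frame (60, 0, -6) mm. In the rack no jar is nearer than 35 mm behind the fitted rail. The plate's top edge over the seat (rail frame (0, 0, 16) mm) can be pressed down from above with shut fingers
- rail_nose (a point): point on the bar's underside that lies on the hook's floor when fitted; rail frame (266, 0, -16) mm
- spice_c: a green-capped glass spice jar, 46 mm across and 106 mm tall, one of four small jars standing in the rack; origin at the centre of its underside, z up. A bystander
- spice_d: a green-capped glass spice jar, 46 mm across and 106 mm tall, one of four small jars standing in the rack; origin at the centre of its underside, z up. A bystander
- spice_f: a green-capped glass spice jar, 46 mm across and 106 mm tall, one of four small jars standing in the rack; origin at the centre of its underside, z up. A bystander
- salt_shaker: salt shaker with a grey top, 44 mm across and 90 mm tall, standing in the rack among the spice jars; origin at the centre of its underside, z up. A bystander

How it is judged:
By the outcome, as a careful person would: the job done as asked, in the order asked, and still so for the second after the job is handed in, with the robot touching nothing.
It also fails if it takes over 64 s, if anything falls off the work surface, if the arm or the gripper's body presses on something with over 40 N, if the wrist force passes 120 N, or if a joint passes its speed limit or range.

ROBOT

A 6-joint arm with a two-finger parallel gripper is mounted at the origin on a cart in front of the work surface, level with it; the furniture and walls round the work are solid. World frame = base frame: x ahead of the robot, y to its left, z up, the work surface at z = 0. Lengths are in m, angles in rad, forces in N, time in s.
With the tool pointing down it reaches from about 0.25 to 0.725 m from the base axis. Payload 9.7 kg.
Tool frame: the origin (TCP) lies on the centre line of the jaws, within the pads' length; the fingertips stand 8 mm ahead of it and the grasp point (between the pads) lies 11 mm behind it; z points along the fingers, y is the line along which they close (so a half turn about z gives the same grasp; the last joint's range is limited). The gripper opens to 85 mm and grips with 20 to 120 N. Pads are 22 mm wide; open, the fingers measure 114 mm over their backs; the gripper's body (76 mm by 85 mm) begins 54 mm behind the grasp point. The pads swing forward as they close: fully open they stand 13 mm farther back than shut.
Start: joints at [1.245, 0.087, 0.176, 1.66, 0, 1.571], TCP at [0.176, 0.521, 0.216] pointing down, gripper open.
Joint ranges: [-3.13, 3.13], [-0.85, 1.81], [-1.15, 1.24], [-2.2, 2.28], [-1.44, 1.52], [-3.14, 3.14]. Speed limits (rad/s): [2.22, 2.22, 2.57, 3.14, 3.14, 3.14].

INTERFACE

Orientations are given as a unit quaternion [x, y, z, w].
In Python, from cell import * gives the robot as it stands.
- The arm moves only by the tool send_rows, never from a script. Its argument "deltas" is a list that holds one entry, the list of rows, each a list of 7 numbers: the turn, a rotation vector about the tool's x, y, z in rad, then the shift along the tool's x, y, z in m, then the closure, from -1 (fully open) to 1 (shut), so that 0 is half open. A call has 1 to 8 rows; each row shifts and turns the commanded pose from where the row before left it, along the tool's axes as they then stand; what a row does not reach is not made up. A row lasts 1/8 s, in which the tool goes at most 62.5 mm and 10.7 degrees, less where a joint would pass 70% of its speed; a pose out of reach is approached as far as the arm can. A call with a gripper value outside its range is refused whole. The fingers move at their own pace and stop on an object; the grip force is fixed at half the most. Time passes only in rows, so rows that do not move let the fingers close. It gives the time, the measured TCP pose, the force, the opening and the grip force at its end, in the units of the state.
- state(): the state, without advancing time (a new reading comes with each control period).
- read_camera(name): name is "scene" or "top"; returns (picture, depth): 384x512x3 uint8, blue, green, red; 384x512 float32, m along the optical axis (not along the pixel's ray), 0 where there is no reading.
- calibration(name): a dict with "camera_matrix" (3x3 intrinsics, pixels), "pose" (4x4, takes a point from camera to world coordinates). Camera axes: x right, y down, z forward; pixel columns grow to the right and rows downward; lengths in m; the calibration is good to about 2 mm. A picture is of the moment at which its call begins. calibration takes no time and is no camera call.
- job_done(): hands the job in; it is judged then, once.
The state is a dict: "time_s": time; "q": joint angles; "joint_vel": joint speeds; "tau": joint torques, N m; "tcp_pos": TCP position; "tcp_rot": TCP orientation; "contact_force": force on the tool from outside, world axes, zero at the start; "torque": the same for the moment, N m; "opening": finger opening in m; "finger_force": force on a finger pad.
Only numpy, scipy, OpenCV 4.12 (cv2) and the standard library are available. Lean on these libraries where they do the work, as an engineer would, in place of code of your own. Each camera call takes 0.05 s, during which the arm holds its last target. There are 200 camera calls.

## Working session

There is one attempt and no reset: what is moved stays moved. The work goes in short steps, Python scripts to look and compute and a tool call to move; the robot and the scene stay as the last step left them, time stands still between calls to the robot, and variables do not carry over. Pictures are saved under pics/ and viewed, at most 10 in all, crops included, and the job is handed in when it is done.

Besides the shell and the picture viewer there is one more tool, called after "Call:" as a command line: name --argument value ..., lists and objects as JSON in quotes. send_rows: Moves the arm, as the interface text tells. Its arguments: {"type":"object","properties":{"deltas":{"type":"array","items":{"type":"array","items":{"type":"array","items":{"type":"number"}}}}},"required":["deltas"]}

```bash
mkdir -p pics; ls; python3 - <<'E'
from cell import *
import cv2,numpy as np
for n in("scene","top"):
    p,d=read_camera(n); cv2.imwrite(f"pics/{n}0.png",p); np.save(f"pics/{n}0.npy",d)
    c=calibration(n); print(n,np.round(c["camera_matrix"],1).tolist(),np.round(c["pose"],3).tolist())
s=state();print(s)
E
```

```text
pics
scene [[410.2, 0.0, 261.0], [0.0, 410.2, 194.0], [0.0, 0.0, 1.0]] [[0.844, -0.263, 0.467, 0.044], [-0.536, -0.454, 0.712, -0.682], [0.024, -0.851, -0.524, 0.598], [0.0, 0.0, 0.0, 1.0]]
top [[363.7, 0.0, 255.9], [0.0, 363.7, 194.7], [0.0, 0.0, 1.0]] [[0.026, -0.984, 0.175, 0.36], [-0.999, -0.032, -0.028, 0.048], [0.033, -0.174, -0.984, 0.934], [0.0, 0.0, 0.0, 1.0]]
{'time_s': 0.1, 'q': array([1.24503111e+00, 8.73575984e-02, 1.75224270e-01, 1.65982674e+00,
       2.32591498e-05, 1.57079004e+00]), 'joint_vel': array([-0.00011082, -0.00113542,  0.00214016,  0.00037851,  0.00053694,
       -0.00130568]), 'tau': array([ 5.08369317e-05, -5.21560192e+01,  4.65652442e+01,  1.59173476e-02,
       -1.70569854e-05, -4.25107928e-06]), 'tcp_pos': array([0.17593716, 0.52085401, 0.21588568]), 'tcp_rot': array([ 1.62160210e-01,  9.86764272e-01, -5.72282788e-04, -1.05835531e-04]), 'contact_force': array([ 0.16810614,  0.67857085, -1.00984508]), 'torque': array([-0.04458713,  0.01377457,  0.02873412]), 'finger_force': 0.0, 'opening': 0.08555901204743369}
```

View pics/scene0.png

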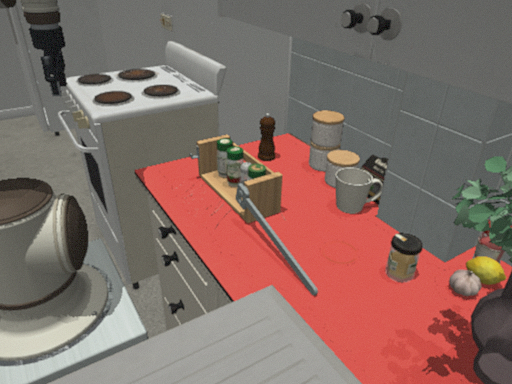

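View pics/top0.png

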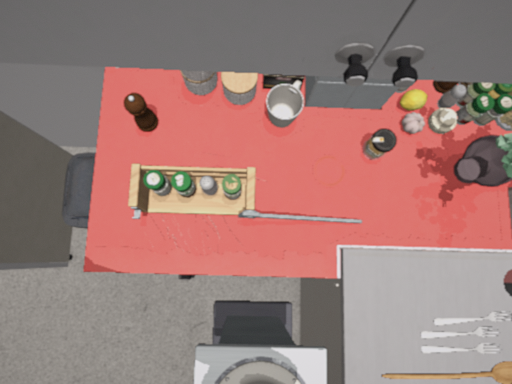

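The scene view shows the rack at about (200-280, 135-215), with the rail running from (240,190) to (315,290). In the top view the rack spans (130-255, 165-215) and the rail runs from (243,213) to (360,220).

```bash
cat > h.py <<'E'
from cell import *
import cv2,numpy as np
def cloud(n,p,d):
    c=calibration(n);K=c["camera_matrix"];T=np.array(c["pose"])
    v,u=np.mgrid[:384,:512]
    P=np.stack([(u-K[0][2])/K[0][0]*d,(v-K[1][2])/K[1][1]*d,d],-1)
    return P@T[:3,:3].T+T[:3,3]
def proj(n,X):
    c=calibration(n);K=np.array(c["camera_matrix"]);T=np.linalg.inv(np.array(c["pose"]))
    X=np.atleast_2d(X);x=(X@T[:3,:3].T+T[:3,3])@K.T
    return x[:,:2]/x[:,2:]
def ray(n,px,z):
    c=calibration(n);K=np.array(c["camera_matrix"]);T=np.array(c["pose"])
    r=T[:3,:3]@np.linalg.solve(K,[px[0],px[1],1]);o=T[:3,3]
    return o+r*(z-o[2])/r[2]
E
python3 - <<'E'
from h import *
for n in("top","scene"):
    p=cv2.imread(f"pics/{n}0.png");d=np.load(f"pics/{n}0.npy");W=cloud(n,p,d)
    hsv=cv2.cvtColor(p,cv2.COLOR_BGR2HSV)
    wood=(hsv[...,0]>8)&(hsv[...,0]<28)&(hsv[...,1]>70)&(hsv[...,1]<220)&(hsv[...,2]>60)
    reg=(W[...,0]>.2)&(W[...,0]<.62)&(W[...,1]>-.0)&(W[...,1]<.45)&(d>0)
    m=(wood&reg&(abs(W[...,2]-.114)<.008)).astype(np.uint8)
    k,l,st,ce=cv2.connectedComponentsWithStats(m)
    for i in range(1,k):
        if st[i,4]>25:
            q=W[l==i]; r=cv2.minAreaRect((q[:,:2]*1000).astype(np.float32)); print(n,st[i],q.mean(0).round(4),np.round(r[0],1),np.round(r[1],1),r[2])
    grey=(hsv[...,1]<75)&(d>0)&(W[...,0]>.2)&(W[...,0]<.5)&(W[...,1]<.12)&(W[...,1]>-.3)&(W[...,2]>.004)&(W[...,2]<.13)
    k,l,st,ce=cv2.connectedComponentsWithStats(grey.astype(np.uint8))
    for i in range(1,k):
        if st[i,4]>60:
            q=W[l==i];o=np.argsort(q[:,1]);q=q[o];print(n,"grey",st[i]);
            for s in np.array_split(q,10):print(np.median(s,0).round(4))
    a,b=(200,100) if n=="scene" else (120,120)
x=cv2.imread("pics/scene0.png")[130:300,190:330];y=cv2.imread("pics/top0.png")[155:235,120:260]
cv2.imwrite("pics/z.png",np.hstack([cv2.resize(x,(420,510)),cv2.copyMakeBorder(cv2.resize(y,(378,216)),0,294,0,0,0)]))
E
```

```text
top [128 163  13  44 341] [0.5202 0.3033 0.1134] [521.4 304.2] [100.3  20.2] 0.08714830130338669
top [245 167  10  43 281] [0.5218 0.0397 0.1136] [521.6  40.1] [99.1 20.9] 1.6553741693496704
top [226 182   8   7  42] [0.5243 0.0858 0.1195] [524.8  85.9] [14.1 16.1] 1.3638981580734253
top grey [217 199 145  24 762]
[ 0.4629 -0.2203  0.0237]
[ 0.4626 -0.1659  0.0377]
[ 0.4628 -0.1152  0.0527]
[ 0.4629 -0.0671  0.0649]
[ 0.4627 -0.0204  0.0761]
[0.4631 0.0229 0.0976]
[0.4728 0.0375 0.1121]
[0.4648 0.0521 0.0983]
[0.4842 0.0741 0.0141]
[0.4793 0.1047 0.0138]
top grey [ 340  245   46   86 3604]
[ 0.2913 -0.2948  0.021 ]
[ 0.2958 -0.2843  0.02  ]
[ 0.2979 -0.2731  0.0201]
[ 0.2952 -0.2617  0.0215]
[ 0.2952 -0.2512  0.0198]
[ 0.2949 -0.2403  0.0199]
[ 0.2969 -0.2292  0.0197]
[ 0.2944 -0.218   0.0212]
[ 0.2932 -0.2058  0.0248]
[ 0.2981 -0.1963  0.0211]
scene [197 134  33  12 150] [0.5122 0.2982 0.1132] [518.1 294.3] [37.1 96.1] 85.73410034179688
scene [252 165  11   5  27] [0.5247 0.0782 0.1203] [525.6  79.4] [19.9 24.4] 30.145662307739258
scene [245 170  37  18 259] [0.5177 0.0333 0.1126] [518.9  42.9] [98.3 44.4] 6.378427505493164
scene grey [ 236  183   82  112 1045]
[ 0.4601 -0.2379  0.0164]
[ 0.4599 -0.2073  0.024 ]
[ 0.4599 -0.1776  0.0316]
[ 0.4601 -0.143   0.0409]
[ 0.4601 -0.1053  0.0499]
[ 0.4599 -0.0659  0.0601]
[ 0.4602 -0.028   0.0721]
[0.4605 0.0136 0.0832]
[0.4602 0.0288 0.0854]
[0.46   0.0499 0.0775]
scene grey [ 181  285  122   84 5028]
[ 0.2915 -0.2948  0.021 ]
[ 0.287  -0.2853  0.0203]
[ 0.2872 -0.2759  0.0203]
[ 0.2868 -0.2674  0.0218]
[ 0.292  -0.2562  0.0205]
[ 0.2862 -0.2461  0.0203]
[ 0.2897 -0.2354  0.0202]
[ 0.2868 -0.2249  0.0207]
[ 0.286  -0.2151  0.0227]
[ 0.283  -0.2062  0.0256]
```

View pics/z.png

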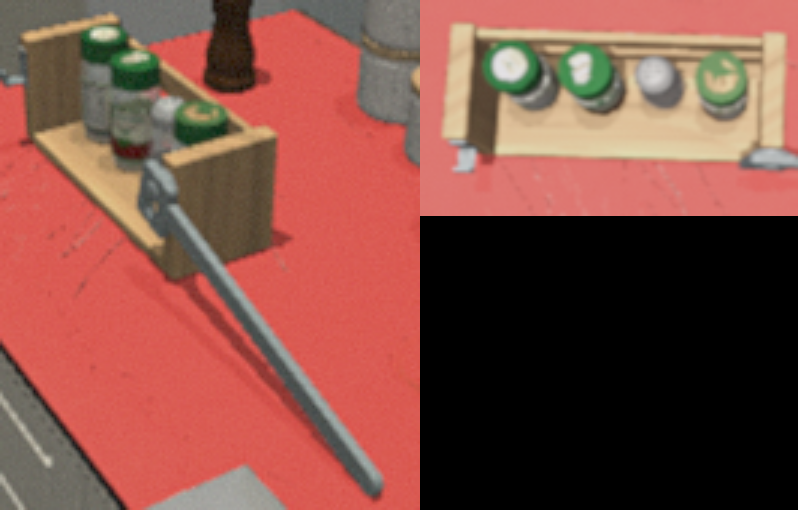

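Rack yaw is about 0, centred at (0.5215, 0.172). That puts the stud at about (0.463, 0.039, 0.088), and the bar's height and slope agree with it. Next I swing the arm over to the rail.

Call:
send_rows --deltas '[[[0,0,0.104,-0.053,-0.007,0,-0.2],[0,0,0.104,-0.053,-0.007,0,-0.2],[0,0,0.104,-0.053,-0.007,0,-0.2],[0,0,0.104,-0.053,-0.007,0,-0.2],[0,0,0.104,-0.053,-0.007,0,-0.2],[0,0,0.104,-0.053,-0.007,0,-0.2],[0,0,0.104,-0.053,-0.007,0,-0.2],[0,0,0.104,-0.053,-0.007,0,-0.2]]]'

```text
time_s: 1.1
tcp_pos: [0.4599, 0.2152, 0.216]
tcp_rot: [0.549, 0.836, -0.0, -0.0]
contact_force: [0.5, 0.7, -0.8]
opening: 0.051
finger_force: 0.0
```

```bash
cat > plan.py <<'E'
# usage: plan.py x y z yaw(tool x angle about world z) tilt(rail pitch: + = tool as when bar slopes to -y) -> tool-frame turn, then shift after that turn, world error
import sys
from h import *
from scipy.spatial.transform import Rotation as R
s=state();a=list(map(float,sys.argv[1:]))
R0=R.from_quat(s["tcp_rot"]);p0=np.array(s["tcp_pos"])
print("t%.2f"%s["time_s"],"tcp",p0.round(4),"axes",R0.as_matrix().round(3).tolist(),"q",np.round(s["q"],2),"open %.4f"%s["opening"],"F",np.round(s["contact_force"],1),"M",np.round(s["torque"],2),"ff",round(float(s["finger_force"]),1))
if a:
    c,d=np.cos(a[3]),np.sin(a[3])
    Rd=R.from_matrix(np.array([[c,d,0],[d,-c,0],[0,0,-1.]]))   # x=(c,d), y=(d,-c), z down
    Rt=R.from_rotvec([a[4],0,0])*Rd                            # world-x tilt
    print("turn",(R0.inv()*Rt).as_rotvec().round(4),"shift(before turn)",R0.inv().apply(np.array(a[:3])-p0).round(4),"after",Rt.inv().apply(np.array(a[:3])-p0).round(4))
E
python3 plan.py .463 -.01 .18 1.5708 0
```

```text
t1.10 tcp [0.4599 0.2152 0.216 ] axes [[-0.398, 0.917, -0.001], [0.917, 0.398, -0.0], [-0.0, -0.001, -1.0]] q [ 0.44 -0.01  0.07  1.66 -0.    1.6 ] open 0.0510 F [ 0.5  0.7 -0.8] M [ 0.04 -0.01 -0.02] ff 0.0
turn [-6.000e-04  2.000e-04  4.095e-01] shift(before turn) [-0.2078 -0.0868  0.036 ] after [-0.2252  0.0031  0.036 ]
```

Call:
send_rows --deltas '[[[0,0,0.1025,-0.054,-0.018,0,-0.2],[0,0,0.1025,-0.055,-0.012,0,-0.2],[0,0,0.1025,-0.056,-0.006,0.01,-0.2],[0,0,0.1025,-0.056,0,0.01,-0.2],[0,0.125,0,0,0,0.008,-0.2],[0,0.125,0,0,0,0.008,-0.2]]]'

```text
time_s: 1.85
tcp_pos: [0.4814, -0.007, 0.1805]
tcp_rot: [0.701, 0.702, 0.09, -0.089]
contact_force: [0.2, 1.0, 0.4]
opening: 0.0513
finger_force: 0.0
```

```bash
python3 plan.py .463 .0025 .0611 1.5708 .25
```

```text
t1.85 tcp [ 0.4814 -0.007   0.1805] axes [[-0.002, 1.0, 0.0], [0.968, 0.002, 0.251], [0.251, 0.001, -0.968]] q [-0.17 -0.06 -0.06  1.61  0.25  1.39] open 0.0513 F [0.2 1.  0.4] M [-0.17 -0.03  0.02] ff 0.0
turn [ 0.0003 -0.004   0.0022] shift(before turn) [-0.0208 -0.0185  0.1179] after [-0.0203 -0.0184  0.118 ]
```

Call:
send_rows --deltas '[[[0,-0.004,0.002,-0.021,-0.0185,0.03,-0.2],[0,0,0,0,0,0.03,-0.2],[0,0,0,0,0,0.03,-0.2],[0,0,0,0,0,0.028,-0.2],[0,0,0,0,0,0,-0.2],[0,0,0,0,0,0,0.5]]]'

```text
time_s: 2.6
tcp_pos: [0.4632, 0.0017, 0.0619]
tcp_rot: [0.701, 0.702, 0.087, -0.087]
contact_force: [0.2, 0.5, 0.1]
opening: 0.0346
finger_force: 0.0
```

```bash
python3 plan.py .463 .0025 .0611 1.5708 .25; python3 - <<'E'
from h import *
p,d=read_camera("scene");a=cv2.resize(p[140:260,190:310],(500,500),interpolation=cv2.INTER_CUBIC)
cv2.imwrite("pics/g1.png",a)
E
```

```text
t2.60 tcp [0.4632 0.0017 0.0619] axes [[-0.001, 1.0, -0.0], [0.97, 0.001, 0.243], [0.243, 0.0, -0.97]] q [-0.15 -0.09 -0.32  1.38  0.24  1.41] open 0.0346 F [0.2 0.5 0.1] M [-0.23 -0.02 -0.04] ff 0.0
turn [-0.      0.0041  0.0012] shift(before turn) [ 0.0006 -0.0002  0.001 ] after [ 0.0006 -0.0002  0.001 ]
```

View pics/g1.png

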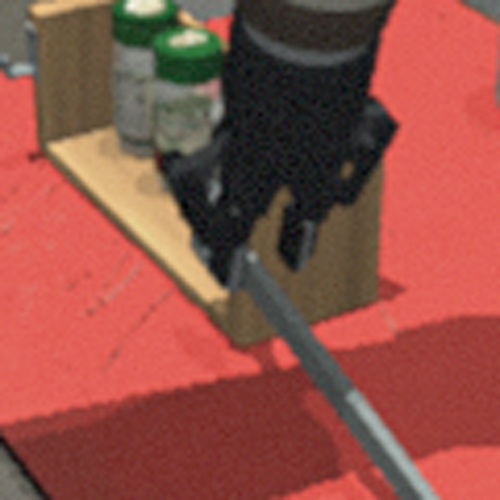

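The picture shows the two fingers straddling the bar at about (245,265) in the crop, just beside the plate. I close the gripper.

Call:
send_rows --deltas '[[[0,0,0,0,0,0,1],[0,0,0,0,0,0,1],[0,0,0,0,0,0,1],[0,0,0,0,0,0,1]]]'

```text
time_s: 3.15
tcp_pos: [0.463, 0.0016, 0.0618]
tcp_rot: [0.701, 0.702, 0.087, -0.087]
contact_force: [-4.3, -2.0, 6.0]
opening: 0.0055
finger_force: 59.3
```

```bash
python3 plan.py; python3 - <<'E'
import numpy as np
# levelling about the stud: grasp TCP from the seat in rail frame, tilt .246 -> 0
seat=np.array([.039,.088]);t=np.array([.0017,.0619])-seat
for a in (0,-.0625,-.125,-.1875,-.25):
    # world-x rotation by a (y,z)
    c,s=np.cos(a),np.sin(a);print(a,seat+[c*t[0]-s*t[1],s*t[0]+c*t[1]])
E
```

```text
t3.15 tcp [0.463  0.0016 0.0618] axes [[-0.001, 1.0, -0.0], [0.97, 0.001, 0.243], [0.243, 0.0, -0.97]] q [-0.15 -0.09 -0.32  1.38  0.24  1.41] open 0.0055 F [-4.3 -2.   6. ] M [-0.23  0.75  0.29] ff 59.3
0 [0.0017 0.0619]
-0.0625 [0.00014264 0.06428069]
-0.125 [-0.00126298  0.06675401]
-0.1875 [-0.00251138  0.06931029]
-0.25 [-0.00359768  0.07193955]
```

Call:
send_rows --deltas '[[[0,-0.0615,0,-0.001,0,-0.0026,1],[0,-0.0615,0,-0.001,0,-0.0026,1],[0,-0.0615,0,-0.001,0,-0.0026,1],[0,-0.0615,0,-0.001,0,-0.0026,1],[0,0,0,0,0,0,1]]]'

```text
time_s: 3.78
tcp_pos: [0.4628, -0.0036, 0.0708]
tcp_rot: [0.706, 0.708, -0.001, 0.0]
contact_force: [-3.1, -3.5, 0.7]
opening: 0.0053
finger_force: 59.2
```

```bash
python3 plan.py .463 -.0036 .0719 1.5708 0;  python3 - <<'E'
from h import *
for n in("top","scene"):
    p,d=read_camera(n);W=cloud(n,p,d);hsv=cv2.cvtColor(p,cv2.COLOR_BGR2HSV)
    g=(hsv[...,1]<75)&(d>0)&(abs(W[...,0]-.463)<.015)&(W[...,1]<-.05)&(W[...,1]>-.3)&(W[...,2]>.02)&(W[...,2]<.16)
    q=W[g];print(n,len(q),np.polyfit(q[:,1],q[:,2],1),np.polyfit(q[:,1],q[:,0],1),q.min(0),q.max(0))
E
```

```text
t3.77 tcp [ 0.4628 -0.0036  0.0708] axes [[-0.002, 1.0, -0.001], [1.0, 0.002, -0.001], [-0.001, -0.001, -1.0]] q [-0.01 -0.13 -0.32  1.38 -0.    1.56] open 0.0053 F [-3.1 -3.5  0.7] M [-0.54  0.57  0.05] ff 59.2
turn [-0.0006  0.0009  0.0021] shift(before turn) [-0.      0.0002 -0.0011] after [-0.      0.0002 -0.0011]
top 120 [0.05196315 0.09256721] [0.00380353 0.46577327] [ 0.46144798 -0.25688273  0.06648269] [ 0.46985931 -0.18761059  0.08666606]
scene 670 [0.03500962 0.08446351] [-0.00414605  0.46111753] [ 0.45847384 -0.26192243  0.06380857] [ 0.46816099 -0.05038954  0.0909889 ]
```

Call:
send_rows --deltas '[[[0,0,0,0,0,-0.004,1],[0,0,0,0,0,-0.004,1],[0,0,0,0,0,-0.004,1],[0,0,0,0,0,-0.004,1],[0,0,0,0,0,-0.003,1]]]'

```text
time_s: 4.5
tcp_pos: [0.4625, -0.0037, 0.0892]
tcp_rot: [0.707, 0.707, -0.001, -0.001]
contact_force: [0.0, 1.4, -16.0]
opening: 0.0058
finger_force: 58.2
```

```bash
python3 plan.py; cat > look.py <<'E'
import sys
from h import *
n=sys.argv[1];a=list(map(int,sys.argv[2:6]))
p,d=read_camera(n);c=p[a[1]:a[3],a[0]:a[2]];k=min(800/c.shape[1],600/c.shape[0])
cv2.imwrite(f"pics/{sys.argv[6]}.png",cv2.resize(c,None,fx=k,fy=k,interpolation=cv2.INTER_CUBIC))
E
python3 look.py scene 210 130 320 240 g2
```

```text
t4.50 tcp [ 0.4625 -0.0037  0.0892] axes [[-0.001, 1.0, -0.002], [1.0, 0.001, -0.0], [-0.0, -0.002, -1.0]] q [-0.01 -0.13 -0.28  1.42 -0.    1.56] open 0.0058 F [  0.    1.4 -16. ] M [-0.26 -0.06 -0.01] ff 58.2
```

View pics/g2.png

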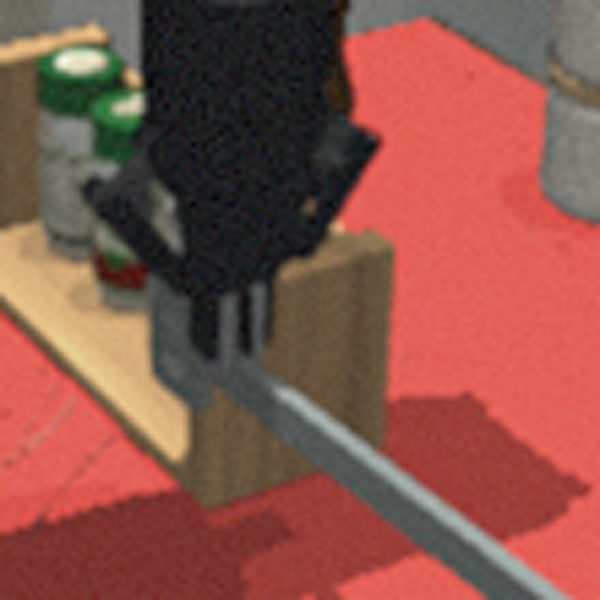

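The crop shows the plate at about (180,350) in front of the cheek, with the bar held and close to level. The wrist reads 16 N downward, so the slot is sliding or about to. I keep raising in small steps.

Call:
send_rows --deltas '[[[0,0,0,0,0,-0.003,1],[0,0,0,0,0,-0.002,1],[0,0,0,0,0,0,1]]]'

```text
time_s: 4.92
tcp_pos: [0.4633, -0.0037, 0.0958]
tcp_rot: [0.707, 0.707, 0.0, 0.0]
contact_force: [-3.6, -1.1, 0.1]
opening: 0.0054
finger_force: 60.4
```

```bash
python3 plan.py;  cat > bar.py <<'E'
from h import *
# bar slope from the upper edge line: scene depth points, top edge per y-bin
import sys
x0=float(sys.argv[1]);y0,y1=map(float,sys.argv[2:4])
p,d=read_camera("scene");W=cloud("scene",p,d);hsv=cv2.cvtColor(p,cv2.COLOR_BGR2HSV)
g=(hsv[...,1]<90)&(d>0)&(abs(W[...,0]-x0)<.02)&(W[...,1]<y1)&(W[...,1]>y0)&(W[...,2]>.02)&(W[...,2]<.5)
q=W[g];b=np.arange(y0,y1,.02)
z=[(q[(q[:,1]>=a)&(q[:,1]<a+.02)]) for a in b]
r=np.array([(a+.01,np.percentile(s[:,2],95),np.percentile(s[:,2],5),np.median(s[:,0])) for a,s in zip(b,z) if len(s)>8])
if len(r)>2:print("top line",np.polyfit(r[:,0],r[:,1],1).round(4),"bottom",np.polyfit(r[:,0],r[:,2],1).round(4),"x",np.polyfit(r[:,0],r[:,3],1).round(4),"y range",q[:,1].min().round(4),q[:,1].max().round(4))
E
python3 bar.py .463 -.25 -.04
```

```text
t4.92 tcp [ 0.4633 -0.0037  0.0958] axes [[-0.001, 1.0, 0.001], [1.0, 0.001, -0.0], [-0.0, 0.001, -1.0]] q [-0.01 -0.13 -0.27  1.43 -0.    1.56] open 0.0054 F [-3.6 -1.1  0.1] M [-0.04  0.83  0.09] ff 60.4
top line [1.5461 0.3967] bottom [0.4003 0.1652] x [-0.0078  0.4611] y range -0.2493 -0.04
```

Call:
send_rows --deltas '[[[0,0,0,0,-0.003,0,1],[0,0,0,0,-0.003,0,1],[0,0,0,0,-0.003,0,1]]]'

```text
time_s: 5.35
tcp_pos: [0.4539, -0.0037, 0.0947]
tcp_rot: [0.707, 0.707, 0.0, 0.0]
contact_force: [0.1, -0.8, -1.5]
opening: 0.0054
finger_force: 60.1
```

```bash
python3 plan.py
```

```text
t5.35 tcp [ 0.4539 -0.0037  0.0947] axes [[-0.001, 1.0, 0.0], [1.0, 0.001, 0.0], [0.0, 0.0, -1.0]] q [-0.01 -0.16 -0.29  1.43  0.    1.56] open 0.0054 F [ 0.1 -0.8 -1.5] M [0.18 0.01 0.01] ff 60.1
```

Call:
send_rows --deltas '[[[0,0,0,0,-0.012,0,1],[0,0,0,0,-0.02,0,1],[0,0,0,0,-0.03,-0.02,1],[0,0,0,0,-0.03,-0.03,1],[0,0,0,0,0,-0.04,1],[0,0,0,0,0,-0.035,1],[0,0,0,0,0,0,1]]]'

```text
time_s: 6.22
tcp_pos: [0.3623, -0.0038, 0.2219]
tcp_rot: [0.707, 0.707, 0.001, 0.001]
contact_force: [0.4, 0.8, -2.2]
opening: 0.0055
finger_force: 60.1
```

```bash
python3 plan.py; python3 bar.py .358 -.27 -.04; python3 look.py scene 120 20 420 245 g3
```

```text
t6.22 tcp [ 0.3623 -0.0038  0.2219] axes [[-0.001, 1.0, 0.004], [1.0, 0.001, -0.0], [-0.0, 0.004, -1.0]] q [-0.01 -0.36 -0.21  1.72  0.    1.56] open 0.0055 F [ 0.4  0.8 -2.2] M [ 0.2  -0.01 -0.04] ff 60.1
top line [0.503  0.3327] bottom [1.4106 0.3782] x [-0.0013  0.3595] y range -0.2698 -0.04
```

View pics/g3.png

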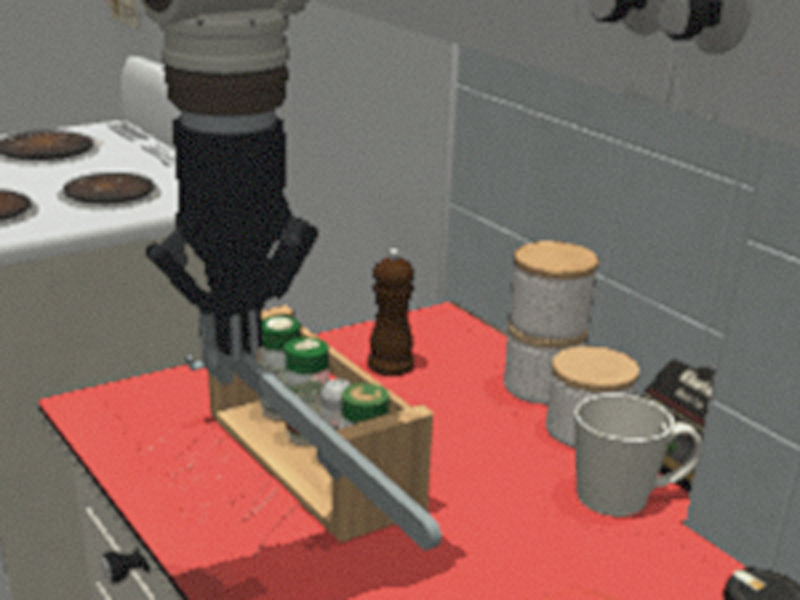

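The rail is off the stud and hanging free, from about (215,350) to (435,540) in the crop. I measure its slope in the grip from the lower edge of its front face.

```bash
python3 - <<'E'
from h import *
xp=.3623-.004
p,d=read_camera("scene");W=cloud("scene",p,d)
g=((abs(W[...,0]-.361)<.009)&(W[...,1]<-.035)&(W[...,1]>-.3)&(W[...,2]>.13)&(W[...,2]<.28)).astype(np.uint8)
k,l,st,_=cv2.connectedComponentsWithStats(g);i=1+np.argmax(st[1:,4]);m=l==i;print(st[i])
c=calibration("scene");K=np.array(c["camera_matrix"]);T=np.array(c["pose"])
out=[]
for u in np.unique(np.where(m)[1])[2:-8]:
    v=np.where(m[:,u])[0].max()+.5
    r=T[:3,:3]@np.linalg.solve(K,[u,v,1]);X=T[:3,3]+r*(xp-T[0,3])/r[0];out.append(X[1:])
o=np.array(out);f=np.polyfit(o[:,0],o[:,1],1);res=o[:,1]-np.polyval(f,o[:,0]);kk=abs(res)<2*res.std()
f=np.polyfit(o[kk,0],o[kk,1],1);print("lower edge slope",f,"std",res[kk].std(),"z at grip y",np.polyval(f,-.0038)," y",o[:,0].min(),o[:,0].max(), "nose y",W[m][:,1].min())
E
```

```text
[215 157  71  70 940]
lower edge slope [0.0281688  0.22086865] std 0.0006000199849085597 z at grip y 0.22076161132218194  y -0.25135706284598575 -0.04327196659467336 nose y -0.2626781534146114
```

Call:
send_rows --deltas '[[[0,0,-0.174,0,0,0,1],[0,0,-0.175,0,0,0,1],[0,0,-0.175,0,0,0,1],[0,0,-0.175,0,0,0,1],[0,0,-0.175,0,0,0,1],[0,0,-0.175,0,0,0,1],[0,0,-0.175,0,0,0,1],[0,0,-0.175,0,0,0,1]]]'

```text
time_s: 7.38
tcp_pos: [0.3612, -0.0038, 0.2181]
tcp_rot: [0.082, 0.997, -0.0, -0.001]
contact_force: [-0.1, -0.0, -1.1]
opening: 0.0053
finger_force: 60.1
```

Call:
send_rows --deltas '[[[0,0,-0.174,0,0,0,1],[0,0,-0.175,0,0,0,1],[0,0,-0.175,0,0,0,1],[0,0,-0.175,0,0,0,1],[0,0,-0.175,0,0,0,1],[0,0,-0.175,0,0,0,1],[0,0,-0.175,0,0,0,1],[0,0,-0.175,0,0,0,1]]]'

```text
time_s: 8.38
tcp_pos: [0.3613, -0.0039, 0.2182]
tcp_rot: [-0.579, 0.816, 0.001, -0.001]
contact_force: [-0.1, -0.7, -2.0]
opening: 0.0054
finger_force: 60.1
```

```bash
python3 plan.py .362 .0816 .14 -1.5708 .028
```

```text
t8.38 tcp [ 0.3613 -0.0039  0.2182] axes [[-0.33, -0.944, -0.003], [-0.944, 0.33, -0.0], [0.001, 0.003, -1.0]] q [-0.01 -0.36 -0.21  1.71 -0.   -1.24] open 0.0054 F [-0.1 -0.7 -2. ] M [-0.15  0.02  0.01] ff 60.1
turn [-0.002  -0.0285 -0.3368] shift(before turn) [-0.081   0.0274  0.0781] after [-0.0833 -0.0007  0.0805]
```

Call:
send_rows --deltas '[[[0,0,-0.168,0,0,0,1],[0,0,-0.168,0,0,0,1],[0,-0.028,0,-0.03,0,0,1],[0,0,0,-0.03,-0.02,0.02,1],[0,0,0,-0.024,-0.02,0.03,1],[0,0,0,0,-0.016,0.04,1],[0,0,0,0,0,0,1]]]'

```text
time_s: 9.25
tcp_pos: [0.4163, 0.0821, 0.1273]
tcp_rot: [-0.705, 0.709, 0.012, 0.007]
contact_force: [-0.8, -1.3, -0.9]
opening: 0.0054
finger_force: 60.2
```

```bash
python3 plan.py .42 .0805 .125 -1.5708 .028; python3 look.py scene 180 110 300 200 g4
```

```text
t9.25 tcp [0.4163 0.0821 0.1273] axes [[-0.006, -1.0, -0.008], [-1.0, 0.006, 0.026], [-0.026, 0.008, -1.0]] q [ 0.18 -0.23 -0.29  1.51  0.03 -1.39] open 0.0054 F [-0.8 -1.3 -0.9] M [-0.14  0.03  0.04] ff 60.2
turn [ 0.0076 -0.0017 -0.0063] shift(before turn) [ 0.0016 -0.0037  0.0022] after [ 0.0016 -0.0037  0.0023]
```

View pics/g4.png

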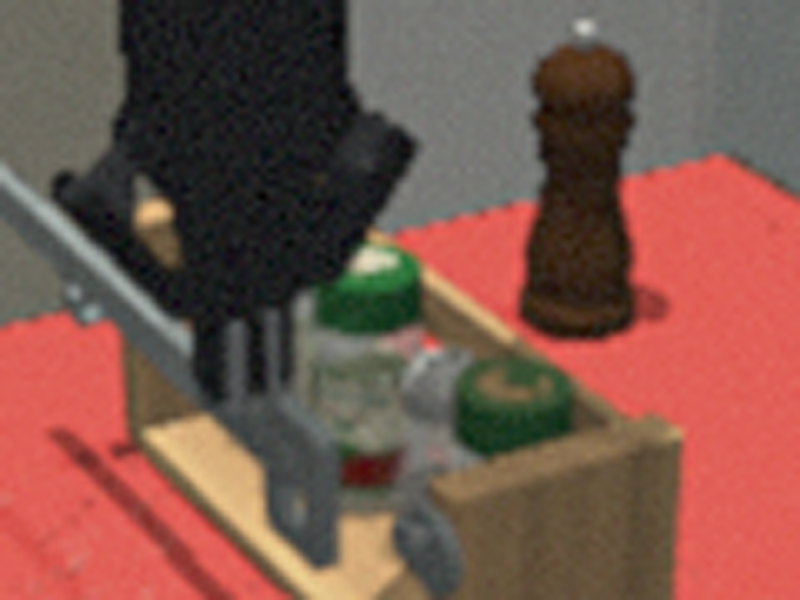

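The crop shows the keyhole at about (295,510) with its wide hole low, so the same edge is up. The stud is at about (425,545), free behind it. I cast rays for both.

```bash
python3 - <<'E'
from h import *
c=calibration("scene");K=np.array(c["camera_matrix"]);T=np.array(c["pose"])
def onx(u,v,x):
    r=T[:3,:3]@np.linalg.solve(K,[u,v,1]);return (T[:3,3]+r*(x-T[0,3])/r[0]).round(4)
f=lambda a,b:(180+a/6.667,110+b/6.667)
print("hole",onx(*f(293,508),.4123))
for a,b in((410,520),(412,545),(420,550)):print("head",onx(*f(a,b),.4545))
# predictions
for nm,X in(("head88",[.4545,.039,.088]),("head96",[.4545,.039,.096]),("flange96",[.467,.039,.096]),("hole",[.4123,.0395,.1263]),("plate low corner",[.4123,.0185,.1073])):
    u,v=proj("scene",X)[0];print(nm,(u-180)*6.667,(v-110)*6.667)
p=cv2.imread("pics/g4.png")[430:600,230:500];cv2.imwrite("pics/g5.png",cv2.resize(p,(800,504),interpolation=cv2.INTER_CUBIC))
E
```

```text
hole [0.4123 0.0342 0.1229]
head [0.4545 0.0277 0.1088]
head [0.4545 0.0263 0.0994]
head [0.4545 0.0208 0.1002]
head88 394.0832657959325 556.2701466094297
head96 394.0005284921378 537.0096499139155
flange96 424.509573147296 527.899370174909
hole 285.40951687412314 492.43102602594405
plate low corner 315.84148493646273 567.842353747261
```

View pics/g5.png

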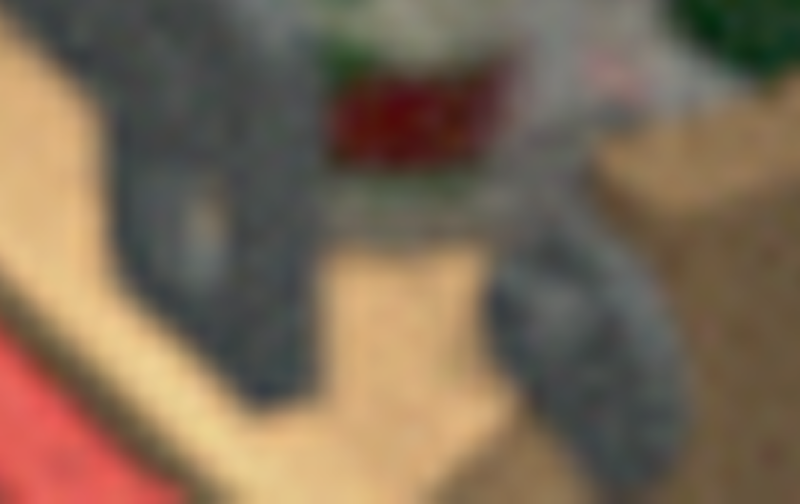

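The zoom shows the plate's low corner at (255,405), matching the tool-based prediction, and the flange blob over (485-690, 220-490). I compare the blob with the extents predicted for two stud heights.

```bash
python3 - <<'E'
from h import *
a=np.linspace(0,2*np.pi,60)
g=lambda X:((proj("scene",X)-[180,110])*6.667-[230,430])*2.963
for z in(.088,.092,.096):
    for nm,x,r in(("flange",.4665,.017),("head",.4565,.009)):
        e=g(np.c_[a*0+x,.039+r*np.cos(a),z+r*np.sin(a)]);print(z,nm,e.min(0).round(),e.max(0).round())
print("cheek corner",g([[.4715,.029,.114],[.4715,.049,.114]]).round())
E
```

```text
0.088 flange [502. 212.] [645. 484.]
0.088 head [463. 297.] [538. 442.]
0.092 flange [502. 183.] [645. 456.]
0.092 head [463. 269.] [538. 414.]
0.096 flange [502. 154.] [645. 427.]
0.096 head [463. 240.] [538. 385.]
cheek corner [[652. 188.]
 [567. 115.]]
```

```bash
python3 - <<'E'
from h import *
P=[];D=[]
for i in range(6):
    p,d=read_camera("scene");P.append(p.astype(float));D.append(d)
p=np.mean(P,0);d=np.median(D,0);W=cloud("scene",p,d)
np.save("pics/s6.npy",d)
c=p[165:205,215:300].astype(np.uint8)
cv2.imwrite("pics/g6.png",cv2.resize(c,None,fx=9,fy=9,interpolation=cv2.INTER_CUBIC))
hsv=cv2.cvtColor(p.astype(np.uint8),cv2.COLOR_BGR2HSV)
m=(abs(W[...,0]-.464)<.014)&(W[...,1]>.0)&(W[...,1]<.075)&(W[...,2]>.05)&(W[...,2]<.135)&(hsv[...,1]<75)
k,l,st,ce=cv2.connectedComponentsWithStats(m.astype(np.uint8));i=1+np.argmax(st[1:,4]);q=W[l==i]
print(st[i],ce[i],np.percentile(q,[2,50,98],axis=0).round(4))
e=(abs(W[...,2]-.112)<.01)&(W[...,1]<.07)&(W[...,1]>.01)&(W[...,0]>.46)&(W[...,0]<.58)&(hsv[...,1]>75)
q=W[e];print("cheek top z",np.percentile(q[:,2],[50,80,95]).round(4))
# wood front face of the cheek, floor board top z (14 expected)
e=(W[...,2]<.03)&(W[...,2]>0.004)&(W[...,1]>.08)&(W[...,1]<.28)&(W[...,0]>.475)&(W[...,0]<.5)&(hsv[...,1]>70);print("floor z",np.median(W[e][:,2]))
e=(abs(W[...,2])<.012)&(W[...,1]>-.15)&(W[...,1]<.0)&(W[...,0]>.45)&(W[...,0]<.55);print("table z",np.median(W[e][:,2]))
E
```

```text
[239 185  11  15 100] [244.21 191.74] [[0.4555 0.0205 0.074 ]
 [0.4672 0.0333 0.095 ]
 [0.4712 0.0465 0.1048]]
cheek top z [0.113  0.1149 0.1196]
floor z 0.014803563699780642
table z 0.0003059145269176944
```

View pics/g6.png

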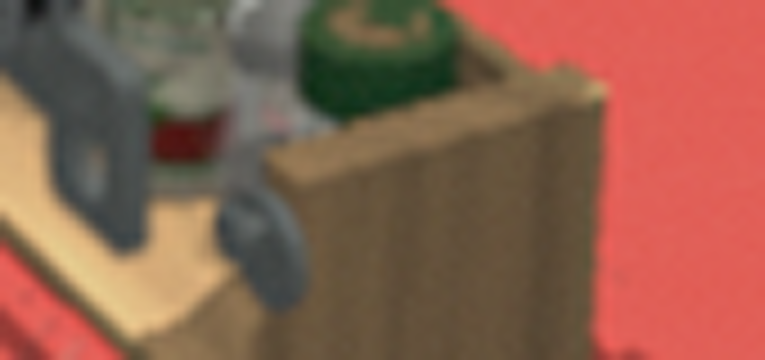

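The averaged zoom shows the fixed flange centred near (268,250). The head bulges at the upper left, near (237,228), so the stud still stands about 8 mm up, at z≈0.096. I line up and advance.

Call:
send_rows --deltas '[[[0.0075,-0.002,-0.006,0.001,-0.002,0.01,1],[0,0,0,0,-0.002,0.01,1],[0,0,0,0,0,0.01,1],[0,0,0,0,-0.01,0,1],[0,0,0,0,-0.01,0,1],[0,0,0,0,-0.004,0,1],[0,0,0,0,0,0,1]]]'

```text
time_s: 10.48
tcp_pos: [0.447, 0.0822, 0.1013]
tcp_rot: [-0.707, 0.707, 0.008, 0.013]
contact_force: [-0.3, -0.0, -2.5]
opening: 0.0053
finger_force: 60.1
```

```bash
python3 plan.py .463 .0813 .0965 -1.5708 .028
```

```text
t10.47 tcp [0.447  0.0822 0.1013] axes [[-0.001, -1.0, 0.007], [-1.0, 0.001, 0.03], [-0.03, -0.007, -1.0]] q [ 0.16 -0.17 -0.29  1.43  0.03 -1.41] open 0.0053 F [-0.3 -0.  -2.5] M [-0.18 -0.04 -0.01] ff 60.1
turn [-0.007   0.0019 -0.0007] shift(before turn) [ 0.001  -0.016   0.0049] after [ 0.001  -0.016   0.0048]
```

Call:
send_rows --deltas '[[[-0.004,0,0,0.001,0,0.0045,1],[0,0,0,0,0,0,1],[0,0,0,0,-0.003,0,1],[0,0,0,0,-0.003,0,1],[0,0,0,0,0,0,1]]]'

```text
time_s: 11.1
tcp_pos: [0.4529, 0.0813, 0.0968]
tcp_rot: [-0.707, 0.707, 0.009, 0.012]
contact_force: [-0.5, 0.4, -1.7]
opening: 0.0054
finger_force: 60.1
```

```bash
python3 plan.py .463 .0813 .0965 -1.5708 .028
```

```text
t11.10 tcp [0.4529 0.0813 0.0968] axes [[-0.001, -1.0, 0.003], [-1.0, 0.001, 0.03], [-0.03, -0.003, -1.0]] q [ 0.16 -0.15 -0.29  1.43  0.03 -1.41] open 0.0054 F [-0.5  0.4 -1.7] M [-0.2   0.05  0.03] ff 60.1
turn [-0.0033  0.002  -0.0006] shift(before turn) [ 0.     -0.0101  0.0004] after [ 0.0001 -0.0101  0.0003]
```

Now I press on toward the flange.

Call:
send_rows --deltas '[[[0,0,0,0,-0.002,0,1],[0,0,0,0,-0.002,0,1],[0,0,0,0,0,0,1]]]'

```text
time_s: 11.48
tcp_pos: [0.4568, 0.0813, 0.0968]
tcp_rot: [-0.707, 0.707, 0.009, 0.012]
contact_force: [-0.3, -0.5, -1.6]
opening: 0.0051
finger_force: 60.1
```

Call:
send_rows --deltas '[[[0,0,0,0,-0.002,0,1],[0,0,0,0,-0.002,0,1],[0,0,0,0,0,0,1]]]'

```text
time_s: 11.85
tcp_pos: [0.4608, 0.0813, 0.0968]
tcp_rot: [-0.707, 0.707, 0.009, 0.012]
contact_force: [-0.4, 0.0, -2.6]
opening: 0.0054
finger_force: 60.1
```

```bash
python3 plan.py .463 .0813 .0965 -1.5708 .028
```

```text
t11.85 tcp [0.4608 0.0813 0.0968] axes [[-0.001, -1.0, 0.003], [-1.0, 0.001, 0.03], [-0.03, -0.003, -1.0]] q [ 0.16 -0.13 -0.27  1.42  0.03 -1.41] open 0.0054 F [-0.4  0.  -2.6] M [-0.18 -0.01  0.  ] ff 60.1
turn [-0.0032  0.002  -0.0006] shift(before turn) [ 0.     -0.0022  0.0003] after [ 0.     -0.0022  0.0003]
```

Call:
send_rows --deltas '[[[0,0,0,0,-0.002,0,1],[0,0,0,0,-0.001,0,1],[0,0,0,0,0,0,1]]]'

```text
time_s: 12.22
tcp_pos: [0.463, 0.0813, 0.0968]
tcp_rot: [-0.707, 0.707, 0.01, 0.011]
contact_force: [-4.9, -0.7, 0.2]
opening: 0.0051
finger_force: 60.5
```

Call:
send_rows --deltas '[[[0,0,0,0,-0.001,0,1],[0,0,0,0,0,0,1]]]'

```text
time_s: 12.48
tcp_pos: [0.4635, 0.0813, 0.0968]
tcp_rot: [-0.707, 0.707, 0.01, 0.011]
contact_force: [-8.5, 0.6, 3.9]
opening: 0.0052
finger_force: 60.9
```

The rail touches the flange at x=0.463, as expected. Now down.

Call:
send_rows --deltas '[[[0,0,0,0,0,0.003,1],[0,0,0,0,0,0.003,1],[0,0,0,0,0,0.003,1],[0,0,0,0,0,0,1]]]'

```text
time_s: 12.98
tcp_pos: [0.4631, 0.0816, 0.0877]
tcp_rot: [-0.707, 0.707, 0.011, 0.011]
contact_force: [-9.9, 0.9, 1.7]
opening: 0.0057
finger_force: 60.7
```

```bash
python3 plan.py .463 .0813 .0709 -1.5708 .028
```

```text
t12.97 tcp [0.4631 0.0816 0.0877] axes [[-0.0, -1.0, 0.0], [-1.0, 0.0, 0.03], [-0.03, -0.0, -1.0]] q [ 0.16 -0.12 -0.28  1.41  0.03 -1.41] open 0.0057 F [-9.9  0.9  1.7] M [-0.16  2.14  0.01] ff 60.7
turn [-0.0002  0.0021 -0.0004] shift(before turn) [0.0008 0.0001 0.0168] after [0.0008 0.0001 0.0168]
```

Call:
send_rows --deltas '[[[0,0,0,0,0,0.003,1],[0,0,0,0,0,0.003,1],[0,0,0,0,0,0.003,1],[0,0,0,0,0,0,1]]]'

```text
time_s: 13.48
tcp_pos: [0.4629, 0.0817, 0.0794]
tcp_rot: [-0.707, 0.707, 0.01, 0.011]
contact_force: [-13.1, 0.3, 7.3]
opening: 0.0054
finger_force: 61.3
```

```bash
python3 plan.py .463 .0813 .0709 -1.5708 .028
```

```text
t13.47 tcp [0.4629 0.0817 0.0794] axes [[-0.0, -1.0, 0.0], [-1.0, 0.0, 0.03], [-0.03, -0.0, -1.0]] q [ 0.16 -0.12 -0.29  1.39  0.03 -1.41] open 0.0054 F [-13.1   0.3   7.3] M [-0.47  2.87  0.03] ff 61.3
turn [-0.0002  0.0017 -0.0005] shift(before turn) [ 0.0007 -0.0001  0.0085] after [ 0.0007 -0.0001  0.0085]
```

Call:
send_rows --deltas '[[[0,0,0,0,0.001,0.002,1],[0,0,0,0,0,0.003,1],[0,0,0,0,0,0.002,1],[0,0,0,0,0,0,1]]]'

```text
time_s: 13.98
tcp_pos: [0.4628, 0.0817, 0.0732]
tcp_rot: [-0.707, 0.707, 0.01, 0.011]
contact_force: [-12.0, -2.1, 13.7]
opening: 0.0053
finger_force: 62.0
```

```bash
python3 plan.py .463 .0813 .0709 -1.5708 .028
```

```text
t13.97 tcp [0.4628 0.0817 0.0732] axes [[-0.001, -1.0, 0.002], [-1.0, 0.001, 0.029], [-0.029, -0.002, -1.0]] q [ 0.16 -0.12 -0.3   1.38  0.03 -1.41] open 0.0053 F [-12.   -2.1  13.7] M [-0.78  2.51  0.04] ff 62.0
turn [-0.0024  0.0013 -0.0007] shift(before turn) [ 0.0005 -0.0002  0.0023] after [ 0.0005 -0.0002  0.0023]
```

Call:
send_rows --deltas '[[[0,0,0,0,0,0.002,1],[0,0,0,0,0,0.001,1],[0,0,0,0,0,0,1]]]'

```text
time_s: 14.35
tcp_pos: [0.463, 0.0817, 0.0717]
tcp_rot: [-0.707, 0.707, 0.009, 0.012]
contact_force: [-17.5, -4.8, 26.4]
opening: 0.005
finger_force: 63.7
```

Call:
send_rows --deltas '[[[0,0,0,0,0,0.0015,1],[0,0,0,0,0,0,1]]]'

```text
time_s: 14.6
tcp_pos: [0.4631, 0.0817, 0.0715]
tcp_rot: [-0.707, 0.707, 0.009, 0.012]
contact_force: [-21.9, -6.1, 37.8]
opening: 0.0052
finger_force: 65.1
```

```bash
python3 plan.py .463 .0813 .0709 -1.5708 .028; python3 look.py scene 150 110 290 215 g7
```

```text
t14.60 tcp [0.4631 0.0817 0.0715] axes [[-0.001, -1.0, 0.005], [-1.0, 0.001, 0.029], [-0.029, -0.005, -1.0]] q [ 0.16 -0.12 -0.31  1.37  0.03 -1.41] open 0.0052 F [-21.9  -6.1  37.8] M [-1.29  4.65  0.1 ] ff 65.1
turn [-0.0046  0.0014 -0.0008] shift(before turn) [0.0004 0.0001 0.0006] after [0.0004 0.0001 0.0006]
```

View pics/g7.png

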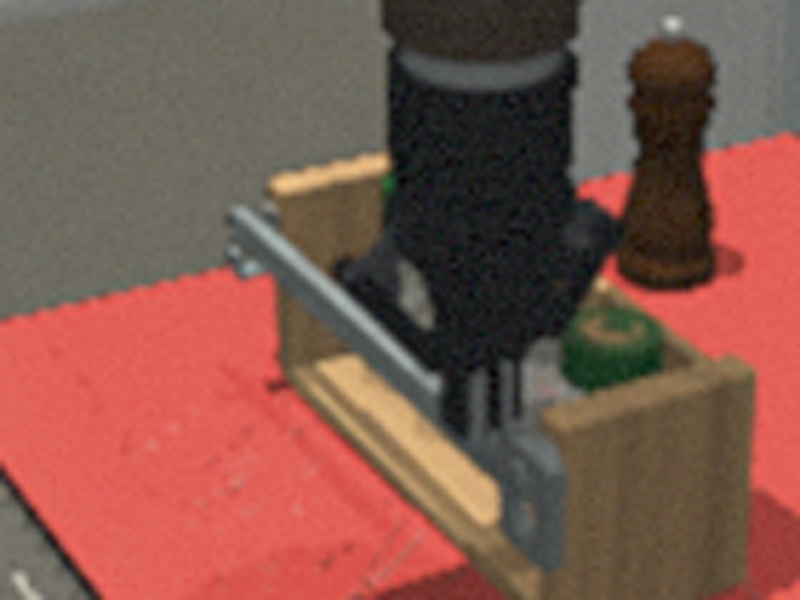

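The rail lies along the rack front with its nose in the hook at about (245,245), and the plate is at the stud near (530,500). The hard stop came at z≈0.0715. I unload, release, and then press the plate top to make sure it is seated.

Call:
send_rows --deltas '[[[0,0,0,0,0.002,-0.002,1],[0,0,0,0,0,-0.001,1],[0,0,0,0,0,0,0.4],[0,0,0,0,0,0,0.4],[0,0,0,0,0,0,0.4]]]'

```text
time_s: 15.28
tcp_pos: [0.4618, 0.0822, 0.0702]
tcp_rot: [-0.707, 0.707, 0.01, 0.012]
contact_force: [1.0, 0.5, -0.0]
opening: 0.0262
finger_force: 0.0
```

```bash
python3 plan.py .459 .039 .16 -3.1416 0
```

```text
t15.28 tcp [0.4618 0.0822 0.0702] axes [[-0.0, -1.0, 0.003], [-1.0, 0.001, 0.03], [-0.03, -0.003, -1.0]] q [ 0.16 -0.12 -0.31  1.37  0.03 -1.41] open 0.0262 F [ 1.   0.5 -0. ] M [-0.04  0.02  0.04] ff 0.0
turn [0.0212 0.026  1.5702] shift(before turn) [ 0.0405  0.0025 -0.0911] after [ 0.0028 -0.0432 -0.0898]
```

Call:
send_rows --deltas '[[[0,0.028,0,0,0,-0.01,0.4],[0,0,0,0,0,-0.03,0.4],[0,0,0,0,0,-0.04,0.4],[0,0,0,0,0,-0.04,0.6],[0,0,0.174,0,0,0,1],[0,0,0.174,0,0,0,1],[0,0,0.174,0,0,0,1],[0,0,0.174,0,0,0,1]]]'

```text
time_s: 16.27
tcp_pos: [0.4614, 0.0817, 0.191]
tcp_rot: [-0.421, 0.907, -0.0, 0.002]
contact_force: [-0.2, -0.2, 0.0]
opening: 0.0
finger_force: 0.0
```

Call:
send_rows --deltas '[[[0,0,0.174,0,0,0,1],[0,0,0.174,0,0,0,1],[0,0,0.174,0,0,0,1],[0,0,0.174,0,0,0,1],[0,0,0.174,0,0,0,1],[0,0,0,0,-0.02,0,1],[0,0,0,0,-0.023,0,1],[0,0,0,0,0,0,1]]]'

```text
time_s: 17.27
tcp_pos: [0.4616, 0.0379, 0.1909]
tcp_rot: [-0.001, 1.0, 0.001, 0.002]
contact_force: [-0.1, 0.2, -0.2]
opening: 0.0002
finger_force: 0.0
```

```bash
python3 plan.py .459 .039 .12 -3.1416 0;python3 - <<'E'
from h import *
for n in("scene","top"):
    P=[];D=[]
    for i in range(4):
        p,d=read_camera(n);P.append(p.astype(float));D.append(d)
    p=np.mean(P,0).astype(np.uint8);d=np.median(D,0);W=cloud(n,p,d);hsv=cv2.cvtColor(p,cv2.COLOR_BGR2HSV)
    m=(abs(W[...,0]-.462)<.008)&(W[...,1]>.07)&(W[...,1]<.29)&(W[...,2]>.055)&(W[...,2]<.12)&(hsv[...,1]<90)
    q=W[m];b=np.arange(.08,.3,.03)
    print(n,[(round(a,2),)+tuple(np.round([np.percentile(s[:,2],90),np.percentile(s[:,2],10),np.median(s[:,0])],4)) for a in b for s in [q[abs(q[:,1]-a)<.015]] if len(s)>5])
    m=(abs(W[...,0]-.462)<.012)&(W[...,1]>.01)&(W[...,1]<.065)&(W[...,2]>.03)&(W[...,2]<.13)&(hsv[...,1]<90);q=W[m];print("plate",len(q),np.percentile(q,[3,97],axis=0).round(4) if len(q) else 0)
E
```

```text
t17.27 tcp [0.4616 0.0379 0.1909] axes [[-1.0, -0.003, 0.004], [-0.003, 1.0, 0.001], [-0.004, 0.001, -1.0]] q [ 0.08 -0.13 -0.09  1.61  0.    0.08] open 0.0002 F [-0.1  0.2 -0.2] M [0.03 0.06 0.01] ff 0.0
turn [0.0011 0.0038 0.0026] shift(before turn) [0.0029 0.001  0.0709] after [0.0026 0.0011 0.0709]
scene [(np.float64(0.08), np.float64(0.0926), np.float64(0.0775), np.float64(0.4599)), (np.float64(0.11), np.float64(0.0928), np.float64(0.0768), np.float64(0.4602)), (np.float64(0.14), np.float64(0.0927), np.float64(0.0762), np.float64(0.4603)), (np.float64(0.17), np.float64(0.0927), np.float64(0.0772), np.float64(0.4604)), (np.float64(0.2), np.float64(0.0927), np.float64(0.0757), np.float64(0.4604)), (np.float64(0.23), np.float64(0.0928), np.float64(0.0768), np.float64(0.4606)), (np.float64(0.26), np.float64(0.0929), np.float64(0.0792), np.float64(0.4606)), (np.float64(0.29), np.float64(0.0924), np.float64(0.0751), np.float64(0.4609))]
plate 269 [[0.4558 0.016  0.0537]
 [0.4713 0.0593 0.1049]]
top [(np.float64(0.17), np.float64(0.0927), np.float64(0.0859), np.float64(0.463)), (np.float64(0.2), np.float64(0.0925), np.float64(0.0794), np.float64(0.4631)), (np.float64(0.23), np.float64(0.0929), np.float64(0.0881), np.float64(0.4627)), (np.float64(0.26), np.float64(0.0928), np.float64(0.0826), np.float64(0.4634)), (np.float64(0.29), np.float64(0.0927), np.float64(0.0763), np.float64(0.4631))]
plate 0 0
```

The rail is level and seated: its top edge is at 0.0927 all along, against 0.092 expected, at x 0.463. One confirming press follows on the plate top.

Call:
send_rows --deltas '[[[0,0,0,0.003,0.001,0.03,1],[0,0,0,0,0,0.03,1],[0,0,0,0,0,0.015,1],[0,0,0,0,0,0.002,1],[0,0,0,0,0,0.002,1],[0,0,0,0,0,0,1]]]'

```text
time_s: 18.42
tcp_pos: [0.4592, 0.0398, 0.1121]
tcp_rot: [-0.002, 1.0, 0.001, 0.002]
contact_force: [0.7, 0.7, -0.0]
opening: -0.0003
finger_force: 0.0
```

Call:
send_rows --deltas '[[[0,0,0,0,0,0.001,1],[0,0,0,0,0,0.001,1],[0,0,0,0,0,0,1]]]'

```text
time_s: 18.8
tcp_pos: [0.4588, 0.0397, 0.1092]
tcp_rot: [-0.002, 1.0, 0.001, 0.002]
contact_force: [0.0, 0.2, -0.4]
opening: -0.0001
finger_force: 0.0
```

Call:
send_rows --deltas '[[[0,0,0,0,0,0.001,1],[0,0,0,0,0,0.001,1],[0,0,0,0,0,0,1]]]'

```text
time_s: 19.18
tcp_pos: [0.4588, 0.0398, 0.1072]
tcp_rot: [-0.002, 1.0, 0.001, 0.002]
contact_force: [0.2, -0.6, -0.3]
opening: 0.0002
finger_force: 0.0
```

Call:
send_rows --deltas '[[[0,0,0,0,0,0.001,1],[0,0,0,0,0,0,1]]]'

```text
time_s: 19.42
tcp_pos: [0.4587, 0.0398, 0.1062]
tcp_rot: [-0.002, 1.0, 0.001, 0.002]
contact_force: [-0.8, 1.1, -0.2]
opening: 0.0002
finger_force: 0.0
```

```bash
python3 plan.py
```

```text
t19.43 tcp [0.4587 0.0398 0.1062] axes [[-1.0, -0.004, 0.003], [-0.004, 1.0, 0.002], [-0.003, 0.002, -1.0]] q [ 0.09 -0.14 -0.26  1.45  0.    0.08] open 0.0002 F [-0.8  1.1 -0.2] M [ 0.03 -0.01  0.05] ff 0.0
```

There's no contact even with the tips below the expected plate top. Going lower would risk the stud head, so I retreat and check numerically.

Call:
send_rows --deltas '[[[0,0,0,0,0,-0.03,1],[0,0,0,0,0,-0.05,1],[0,0,0,0.04,0,-0.05,1],[0,0,0,0.06,0,0,1],[0,0,0,0.05,0,0,1],[0,0,0,0,0,0,1]]]'

```text
time_s: 20.18
tcp_pos: [0.3075, 0.0389, 0.2358]
tcp_rot: [-0.002, 1.0, 0.001, 0.003]
contact_force: [1.0, 0.2, -0.2]
opening: 0.0002
finger_force: 0.0
```

```bash
python3 plan.py;python3 - <<'E'
from h import *
for n in("scene","top"):
    D=[];P=[]
    for i in range(6):
        p,d=read_camera(n);P.append(p.astype(float));D.append(d)
    p=np.mean(P,0).astype(np.uint8);d=np.median(D,0);W=cloud(n,p,d);hsv=cv2.cvtColor(p,cv2.COLOR_BGR2HSV)
    m=(abs(W[...,0]-.462)<.009)&(W[...,1]>-.01)&(W[...,1]<.35)&(W[...,2]>.03)&(W[...,2]<.13)&(hsv[...,1]<90);q=W[m]
    for a in list(np.arange(.015,.08,.008))+[.12,.2,.28,.3,.32,.335]:
        s=q[abs(q[:,1]-a)<.004]
        if len(s)>2:print(n,round(a,3),len(s),"z",np.percentile(s[:,2],[5,95]).round(4),"x",np.percentile(s[:,0],[5,50,95]).round(4))
    g=(hsv[...,0]>40)&(hsv[...,0]<90)&(hsv[...,1]>90)&(W[...,2]>.08)&(W[...,2]<.14)&(W[...,1]>.04)&(W[...,1]<.31)&(W[...,0]>.45)&(W[...,0]<.6)
    k,l,st,_=cv2.connectedComponentsWithStats(g.astype(np.uint8))
    print("caps",[(W[l==i].mean(0).round(3).tolist(),int(st[i,4])) for i in range(1,k) if st[i,4]>15])
E
```

```text
t20.18 tcp [0.3075 0.0389 0.2358] axes [[-1.0, -0.005, 0.007], [-0.005, 1.0, 0.002], [-0.007, 0.002, -1.0]] q [ 0.12 -0.47 -0.26  1.78  0.    0.12] open 0.0002 F [ 1.   0.2 -0.2] M [-0.04 -0.06  0.01] ff 0.0
scene 0.015 57 z [0.057  0.1026] x [0.4599 0.4631 0.4661]
scene 0.023 44 z [0.057  0.1046] x [0.4591 0.4596 0.4657]
scene 0.031 43 z [0.0565 0.1053] x [0.4559 0.4594 0.4696]
scene 0.039 32 z [0.0554 0.1048] x [0.4554 0.4596 0.4672]
scene 0.047 38 z [0.0567 0.1042] x [0.4594 0.4601 0.4664]
scene 0.055 33 z [0.057  0.1047] x [0.459  0.4596 0.4629]
scene 0.063 13 z [0.0646 0.093 ] x [0.4595 0.46   0.4607]
scene 0.071 17 z [0.0755 0.0926] x [0.4592 0.4602 0.4643]
scene 0.079 15 z [0.0771 0.0929] x [0.4592 0.4599 0.4654]
scene 0.12 11 z [0.0755 0.0928] x [0.46   0.4606 0.4649]
scene 0.2 11 z [0.0752 0.0924] x [0.4597 0.4608 0.4668]
scene 0.28 10 z [0.0735 0.0928] x [0.46   0.4606 0.4652]
scene 0.3 24 z [0.0716 0.1005] x [0.4551 0.4611 0.4694]
scene 0.32 10 z [0.0751 0.0931] x [0.4606 0.4609 0.4669]
caps [([0.524, 0.211, 0.113], 252), ([0.522, 0.071, 0.115], 146)]
top 0.015 3 z [0.0992
[... 174 characters left out ...]
7] x [0.4561 0.462  0.4689]
top 0.047 27 z [0.0676 0.1043] x [0.4569 0.4618 0.4687]
top 0.055 19 z [0.0602 0.1045] x [0.4597 0.4615 0.4692]
top 0.063 15 z [0.0767 0.0988] x [0.4598 0.4626 0.4675]
top 0.071 17 z [0.0873 0.0923] x [0.4602 0.4626 0.4673]
top 0.079 12 z [0.0902 0.0923] x [0.4601 0.4635 0.4671]
top 0.12 15 z [0.0804 0.092 ] x [0.46   0.4633 0.4659]
top 0.2 19 z [0.0791 0.0928] x [0.4601 0.4633 0.4681]
top 0.28 16 z [0.0764 0.0935] x [0.4604 0.4631 0.4679]
top 0.3 32 z [0.0711 0.1   ] x [0.4546 0.4624 0.4706]
top 0.32 15 z [0.0849 0.0924] x [0.4604 0.4641 0.4666]
top 0.335 8 z [0.0816 0.0919] x [0.4605 0.4628 0.4664]
caps [([0.531, 0.258, 0.117], 171), ([0.53, 0.195, 0.119], 212)]
```

```bash
python3 -c "
from cell import *
print(job_done())"
```

```text
the job is handed in; nothing more can be done
None
```

I turned the rail end for end with the same edge up and hung it back on the stud; it measures level, with its nose in the hook and the green jar caps still in place, but a last press on the plate's top met no contact, so full seating rests on the earlier 38 N stop and the camera heights.

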